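# Third hand for a striped wooden panel

## Robot

A 6-joint arm with a two-finger parallel gripper is mounted at the origin on the work surface. World frame = base frame: x ahead of the robot, y to its left, z up, the work surface at z = 0. Lengths are in m, angles in rad, forces in N, time in s.
With the tool pointing down it reaches from about 0.35 to 0.975 m from the base axis. Payload 4.9 kg.
Tool frame: the origin (TCP) lies at the very end of the fingers, on their centre line; the grasp point (between the pads) lies 19 mm behind it; z points along the fingers, x is the direction in which the jaws open and shut, and the axes are right-handed (so a half turn about z gives the same grasp; the last joint's range is limited). The gripper opens to 85 mm and grips with 20 to 120 N. Pads are 22 mm wide; open, the fingers measure 114 mm over their backs; the gripper's body (76 mm by 85 mm) begins 54 mm behind the grasp point. The pads swing forward as they close: fully open they stand 13 mm farther back than shut.
Start: joints at [1, 0.053, 1.613, -0, 1.476, -0.119], TCP at [0.273, 0.562, 0.231] pointing down, gripper open.
Joint ranges: [-3.01, 3.01], [-1.01, 2.22], [0.06, 2.58], [-1.02, 4.17], [0.09, 2.62], [-3.14, 3.14]. Speed limits (rad/s): [2.57, 2.57, 3.14, 3.14, 3.14, 3.14].

## Interface

Orientations are given as a rotation vector (axis times angle).
In Python, from station import monitor, imaging, ticket gives the robot as it stands.
- The arm moves only by the tool step_arm, never from a script. Its argument "targets" is one flat list of numbers, 4 for each row, row after row: the shift along the tool's x, y, z in m, then the turn about the tool's z in rad. In form: [tx, ty, tz, roll, tx, ty, tz, roll, ...]. A call has 1 to 12 rows; each row is the pose to reach, as a shift and turn from the pose measured when the call began, along the tool's axes at that moment; what a row does not reach only later rows make up. A row lasts 1/12 s, in which the tool goes at most 41.7 mm and 7.16 degrees, less where a joint would pass 70% of its speed; a pose out of reach is approached as far as the arm can. A call with a gripper value outside its range is refused whole. "grip" is the finger opening in m, from 0 to 0.0854, set as the call begins (left out, the last holds). The fingers move at their own pace and stop on an object; "force" is the grip in N (left out, the last holds). Time passes only in rows, so rows that repeat a pose let the fingers close. It gives the time, the measured TCP pose, the force and the opening at its end, in the units of the state.
- monitor.get_obs(): the state, without advancing time (a new reading comes with each control period).
- imaging.get_image(name): name is "side" or "top"; returns a dict with "color" (480x640x3 uint8, red, green, blue), "depth" (480x640 float32, m along the optical axis (not along the pixel's ray), 0 where there is no reading), "fov_y" (degrees; the focal length in pixels is half the picture's height over the tangent of half this angle, whatever the lens; pixels are square), "cx", "cy" (the principal point, pixels), "k1" (the pictures are not rectified: a ray, as slopes to the right and down, at radius r is drawn at 1 + k1 r^2 times it, then the intrinsics apply), "R" (3x3) and "t" (3): a world point X has camera coordinates R X + t. Camera axes: x right, y down, z forward; pixel columns grow to the right and rows downward; lengths in m; the calibration is good to about 2 mm. A picture is of the moment at which its call begins.
- ticket.finish_job(): hands the job in, once; it reports no verdict.
Trained networks look in a picture, given as the dict that the camera call returned (one of the last four; its "shot" number tells which), for a name from the list of things; names that differ only in an ending like _2 or _b are one class to them, and where a whole thing is asked for, a point or a joint stands for the part that bears it (a point fixed in the world has none). Each returns a list of dicts, best first, with "score" (0 to 1); they miss things now and then, are a little off and sometimes report something else, mostly with a low value. They report only what shows in the picture. A call takes as long as a camera call. They do not tell look-alikes from the thing itself.
- imaging.search_frame(name, picture): "uv" ([column, row] in pixels, amid what is visible of it).
- imaging.mark_of(name, picture): "uv" ([column, row] in pixels: a listed point, or the origin of a listed thing).
The state is a dict: "t": time; "q": joint angles; "dq": joint speeds; "effort": joint torques, N m; "tool_pos": TCP position; "tool_rot": TCP orientation; "contact_force": force on the tool from outside, world axes, zero at the start; "wrist_torque": the same for the moment, N m; "opening": finger opening in m.
Only numpy, scipy, OpenCV 4.12 (cv2) and the standard library are available. Lean on these libraries where they do the work, as an engineer would, in place of code of your own. Each camera call takes 0.05 s, during which the arm holds its last target.

## Task

Lay the three wooden blocks flat on the grey bed of the jig in one straight row along its white centre line, long sides facing each other: the dark one next to the metal spring stop, the red one in the middle, the pale one last. Once all three are laid, push on the pale block so that the row closes up without gaps and drives the stop back until its black pointer stands in the green zone, and never far into the red. Finish while still holding that steady push, so that I can screw the batten on; leave the tape roll, glue bottle and batten where they are.

Things in the scene. Friction and masses are not known exactly. Their poses are not given: they have to be found in the camera images.
- jig: Assembly jig fixed to the bench. Grey bed 320 x 130 mm, top surface 12 mm above the bench. Origin on the bench plane on the jig's long centre line; the bed reaches from x = -140 to +180 mm and y = -65 to +65 mm in its own axes. Its own +x points along the row towards the stop and is the direction to push in; the white centre line is y = 0. No side walls. A plywood spring housing stands on the bed from x = 140 to 180 mm, up to 57 mm above the bench.
- stop (a joint): How far the spring stop is pushed back (m) along the jig's +x: 0 at rest, 0.040 at the end of its travel. Beside it, its black pointer is over white from 0 to 0.015, green from 0.015 to 0.027, red from 0.027 on. The spring needs about 2 N to begin to move and 0.35 N more per mm (about 9.5 N in the middle of the green zone); it returns by itself when let go.
- stop_face (a point): Centre of the flat face of the aluminium stop plate that the dark block bears against, 27 mm above the bench; moves with the stop. At rest it is at x = 70 mm of the jig. Axes as the jig's. The plate is 84 mm wide (y), 20 mm thick, and its top is 48 mm above the bench.
- dark_centre (a point): A block of wood, dark brown, lying flat: 40 mm along its own x, 56 mm along its own y (the grain lines on top run along y), 30 mm thick (z up), about 0.055 kg, smooth. The point is its centre, 15 mm above its underside.
- red_centre (a point): A block of wood, red-brown, lying flat: 40 mm along its own x, 56 mm along its own y (the grain lines on top run along y), 30 mm thick (z up), about 0.055 kg, smooth. The point is its centre, 15 mm above its underside.
- pale_centre (a point): A block of wood, pale cream, lying flat: 40 mm along its own x, 56 mm along its own y (the grain lines on top run along y), 30 mm thick (z up), about 0.055 kg, smooth. The point is its centre, 15 mm above its underside.
- tape_centre (a point): Bystander: orange tape roll lying flat, 90 mm across, 24 mm high; point at its centre.
- glue_centre (a point): Bystander: white glue bottle with red cap, upright, 52 mm across, 130 mm tall; point at half height.
- batten_centre (a point): Bystander: pale wooden batten 30 x 170 x 12 mm lying flat, long along its own y; point at its centre.
There are look-alikes about, which are no part of the job. What is shaped like the part that bears red_centre but turquoise is not meant.

How it is judged:
By the outcome, as a careful person would: the job done as asked, in the order asked, and still so for the second after the job is handed in, while the arm keeps its last pose, push and grip.
It also fails if it takes over 72 s, if anything falls off the work surface, if the arm or the gripper's body presses on something with over 40 N, if the wrist force passes 120 N, or if a joint passes its speed limit or range.

## Working session

There is one attempt and no reset: what is moved stays moved. The work goes in short steps, Python scripts to look and compute and a tool call to move; the robot and the scene stay as the last step left them, time stands still between calls to the robot, and variables do not carry over. Pictures are saved under pics/ and viewed, and the job is handed in when it is done.

Besides the shell and the picture viewer there is one more tool, called after "Emit:" as name(argument=value, ...) on one line, values as JSON. step_arm: Moves the arm, as the interface text tells. Its arguments: {"type":"object","properties":{"targets":{"type":"array","items":{"type":"number"}},"grip":{"type":"number"},"force":{"type":"number"}},"required":["targets"]}

```bash
mkdir -p pics; ls
cat > h.py <<'E'
import numpy as np, cv2, pickle
from station import monitor, imaging, ticket
def K(p):
    f=p["color"].shape[0]/2/np.tan(np.radians(p["fov_y"])/2); return f
def ray(p,uv):
    f=K(p); d=np.array([(uv[0]-p["cx"])/f,(uv[1]-p["cy"])/f]); x=d.copy()
    for _ in range(30): x=d/(1+p["k1"]*(x@x))
    return np.array([x[0],x[1],1.])
def onz(p,uv,z):
    R=np.array(p["R"]);t=np.array(p["t"]); c=-R.T@t; d=R.T@ray(p,uv); return c+d*(z-c[2])/d[2]
def proj(p,X):
    c=np.array(p["R"])@X+np.array(p["t"]); s=c[:2]/c[2]; s=s*(1+p["k1"]*(s@s)); return s*K(p)+[p["cx"],p["cy"]]
def save(p,n): cv2.imwrite("pics/"+n,p["color"][:,:,::-1])
E
python3 - <<'E'
from h import *
print(monitor.get_obs())
for n in("top","side"):
    p=imaging.get_image(n); save(p,n+"0.png"); pickle.dump(p,open(n+"0.pkl","wb"))
    print(n,p["fov_y"],p["cx"],p["cy"],p["k1"],p["R"],p["t"])
    for k in("jig","stop_face","dark_centre","red_centre","pale_centre","tape_centre","glue_centre","batten_centre"):
        print(k,[(np.round(a["uv"]),round(a["score"],2)) for a in imaging.mark_of(k,p)][:4])
E
```

```text
pics
{'t': 0.0, 'q': array([ 9.99990450e-01,  5.33394630e-02,  1.61425073e+00,  3.33093286e-06,
        1.47597899e+00, -1.19044071e-01]), 'dq': array([-3.59737538e-03, -2.31602509e-03, -7.06489860e-05, -1.58221241e-03,
       -1.59553004e-04,  7.74848145e-07]), 'effort': array([ 1.99231792e-03, -3.93678331e+01, -3.70180535e+01,  1.12095561e-04,
        6.80013283e-03,  9.23419975e-06]), 'tool_pos': array([0.27254252, 0.56178111, 0.23009964]), 'tool_rot': array([ 2.66182322,  1.66703874, -0.00280985]), 'contact_force': array([ 0.19493838,  0.06038819, -0.22330078]), 'wrist_torque': array([0.023836  , 0.03256827, 0.00928282]), 'opening': 0.08550379155644697}
top 55.782588920923004 323.0992222609873 234.40049877877505 0.029758045208181774 [[ 0.02018618 -0.99936689 -0.02929731]
 [-0.99463179 -0.0170987  -0.10205505]
 [ 0.10148949  0.03120013 -0.99434724]] [-0.065216    0.5916013   0.88408576]
jig [(array([232., 266.]), 0.71)]
stop_face [(array([197., 253.]), 0.57)]
dark_centre [(array([373., 211.]), 0.69)]
red_centre [(array([396., 265.]), 0.94), (array([426., 325.]), 0.84), (array([345
[... 194 characters left out ...]
0.78)]
batten_centre [(array([220., 157.]), 0.57)]
side 49.18112005975803 321.7436194694474 237.99712427438445 -0.1445731186452855 [[ 0.98984478 -0.14182843  0.00959154]
 [-0.06236054 -0.49387787 -0.86729223]
 [ 0.12774375  0.85788656 -0.49770693]] [-0.58228014  0.0664977   0.90356989]
jig [(array([282., 226.]), 0.82)]
stop_face [(array([293., 196.]), 0.61)]
dark_centre [(array([365., 291.]), 0.86)]
red_centre [(array([296., 277.]), 0.91), (array([224., 345.]), 0.78), (array([311., 313.]), 0.69), (array([243., 302.]), 0.67)]
pale_centre [(array([302., 368.]), 0.94)]
tape_centre [(array([418., 264.]), 0.66)]
glue_centre [(array([442., 353.]), 0.88)]
batten_centre [(array([388., 210.]), 0.58)]
```

View pics/top0.png

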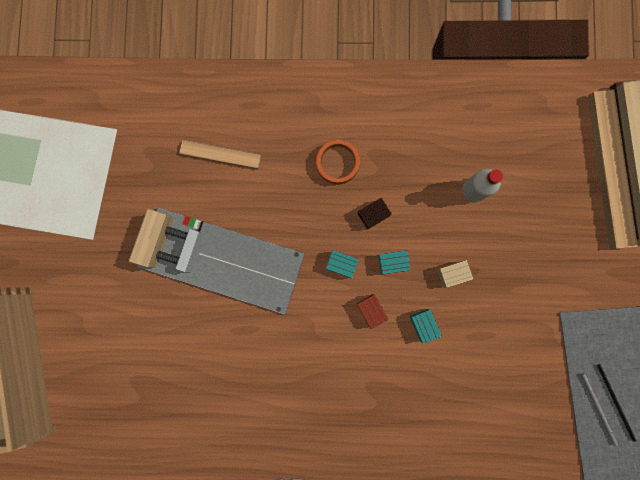

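View pics/side0.png

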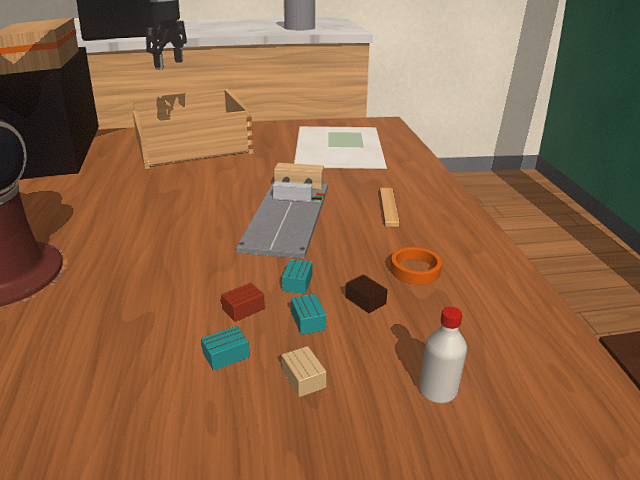

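The top view shows the dark block at about (375,213), the red at (373,311) and the pale at (456,273). Three turquoise decoys sit at (342,264), (395,262) and (426,326). The jig is at (220,262) with its stop to the left at (190,248). Next I'll fit the block poses with depth.

```bash
cat >> h.py <<'E'
def cloud(p):
    h,w=p["depth"].shape; f=K(p); u,v=np.meshgrid(np.arange(w),np.arange(h))
    d=np.stack([(u-p["cx"])/f,(v-p["cy"])/f],-1); x=d.copy()
    for _ in range(20): x=d/(1+p["k1"]*(x**2).sum(-1,keepdims=True))
    P=np.dstack([x,np.ones((h,w))])*p["depth"][...,None]
    W=(P-np.array(p["t"]))@np.array(p["R"])
    W[p["depth"]==0]=np.nan
    return W
def blockfit(p,uv,zlo,zhi,r=32):
    W=cloud(p); u,v=map(int,uv); m=np.zeros(W.shape[:2],np.uint8)
    z=W[...,2]; m[(z>zlo)&(z<zhi)]=1
    win=np.zeros_like(m); cv2.circle(win,(u,v),r,1,-1); m&=win
    n,l,st,c=cv2.connectedComponentsWithStats(m)
    i=1+np.argmin([np.hypot(*(c[k]-uv))-0.05*st[k,4] for k in range(1,n)])
    q=W[l==i]; 
    rect=cv2.minAreaRect((q[:,:2]*1000).astype(np.float32))
    b=cv2.boxPoints(rect); e1=b[1]-b[0]; e2=b[2]-b[1]
    if np.hypot(*e1)<np.hypot(*e2): e1,e2=e2,e1
    a=np.degrees(np.arctan2(e1[1],e1[0]))%180
    return dict(c=np.round(rect[0],1),L=round(float(np.hypot(*e1)),1),S=round(float(np.hypot(*e2)),1),long_deg=round(float(a),1),z=round(float(np.median(q[:,2])),4),n=len(q))
E
python3 - <<'E'
from h import *
p=pickle.load(open("top0.pkl","rb")); s=pickle.load(open("side0.pkl","rb"))
for n,uv in dict(dark=(375,213),red=(373,311),pale=(456,273),t1=(342,264),t2=(395,262),t3=(426,326)).items(): print(n,blockfit(p,uv,.023,.04))
for n,uv in dict(dark=(365,291),red=(243,300),pale=(303,370)).items(): print('side',n,blockfit(s,uv,.026,.04,40))
W=cloud(p); 
print("table z",np.nanmedian(W[350:400,150:300,2]), "noise",np.nanstd(W[350:400,150:300,2]), "bed z",np.nanmedian(W[270:290,220:270,2]))
print("tape",blockfit(p,(338,162),.015,.04,40),"glue",blockfit(p,(482,186),.02,.2,40))
def img(uv,z):return np.round(onz(p,uv,z)*1000,1)
# centre line ends
hsv=p["color"].astype(int); w=(hsv.min(-1)>150)
ys,xs=np.where(w[245:300,196:300]); ys+=245; xs+=196
pts=np.array([onz(p,(x,y),.012)[:2] for x,y in zip(xs,ys)])*1000; print(len(pts))
l=cv2.fitLine(pts.astype(np.float32),cv2.DIST_HUBER,0,.01,.01).ravel(); print(l,np.degrees(np.arctan2(l[1],l[0])))
proj_=(pts-l[2:])@l[:2]; print(l[2:]+l[:2]*proj_.min(),l[2:]+l[:2]*proj_.max())
c=cv2.resize(p["color"][190:330,115:320],None,fx=3.9,fy=3.9,interpolation=cv2.INTER_CUBIC); cv2.imwrite("pics/jz.png",c[:,:,::-1])
c=-np.array(p["R"]).T@p["t"];print("cam",c)
print(img((303,252),.012),img((284,314),.012))
E
```

```text
dark {'c': array([ 638.7, -157.1]), 'L': 56.3, 'S': 39.9, 'long_deg': 122.4, 'z': 0.0315, 'n': 557}
red {'c': array([ 442.1, -154.6]), 'L': 56.2, 'S': 39.9, 'long_deg': 29.8, 'z': 0.0312, 'n': 586}
pale {'c': array([ 519.7, -318.1]), 'L': 56.5, 'S': 39.8, 'long_deg': 108.6, 'z': 0.0313, 'n': 598}
t1 {'c': array([534.6, -93.6]), 'L': 55.7, 'S': 40.0, 'long_deg': 71.2, 'z': 0.0313, 'n': 561}
t2 {'c': array([ 540.1, -197.5]), 'L': 56.2, 'S': 39.8, 'long_deg': 99.3, 'z': 0.0315, 'n': 570}
t3 {'c': array([ 416. , -259.4]), 'L': 55.8, 'S': 40.0, 'long_deg': 23.3, 'z': 0.0313, 'n': 609}
side dark {'c': array([ 637.1, -155.2]), 'L': 58.6, 'S': 43.0, 'long_deg': 122.8, 'z': 0.0315, 'n': 607}
side red {'c': array([ 440.5, -153.3]), 'L': 56.5, 'S': 43.1, 'long_deg': 28.1, 'z': 0.0314, 'n': 634}
side pale {'c': array([ 518.1, -316.7]), 'L': 58.6, 'S': 39.7, 'long_deg': 108.1, 'z': 0.0313, 'n': 972}
table z 0.0010603085683700397 noise 0.0016587057364575307 bed z 0.013280275011014468
tape {'c': array([745.7, -81.4]), 'L': 88.9, 'S': 86.7, 'long_deg': 2.6, 'z': 0.0251, 'n': 604} glue {'c': array([ 690.2, -358.9]), 'L': 50.7, 'S': 43.1, 'long_deg': 31.5, 'z': 0.0901, 'n': 886}
92
[2.81583250e-01 9.59536791e-01 5.21976868e+02 1.00937935e+02] 73.64527
[494.01186005   5.64301334] [551.32444501 200.94416826]
cam [ 0.50001651 -0.08264269  0.93755348]
[557.6 -13.2  12. ] [431.6  22.1  12. ]
```

View pics/jz.png

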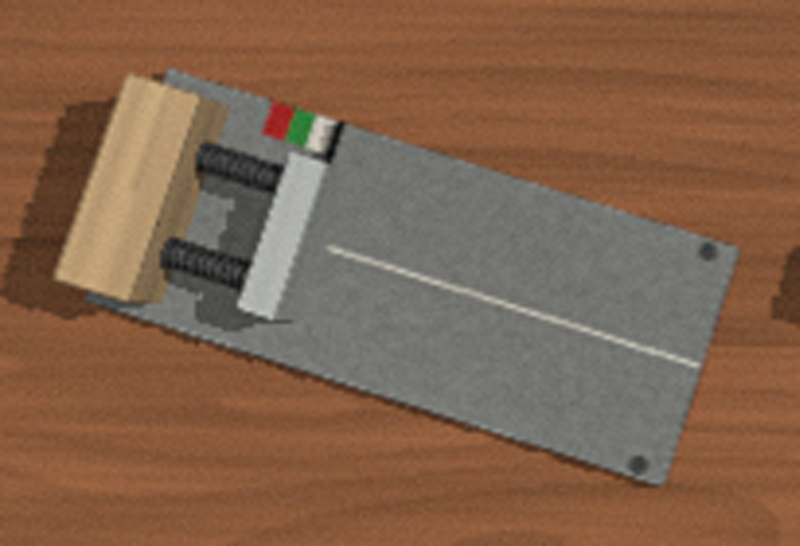

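Run:
```python
from h import *
p=pickle.load(open("top0.pkl","rb")); W=cloud(p)
def img(uv,z):return onz(p,uv,z)*1000
g=lambda u,v:(115+(u+.5)/3.9-.5,190+(v+.5)/3.9-.5)
a=img(g(330,247),.012);b=img(g(698,365),.012); print("line",a,b,np.degrees(np.arctan2(*(a-b)[1::-1])))
c=[img(g(*q),.012) for q in((737,246),(662,485),(168,68))]; print(c)
m=(c[0]+c[1])/2; print("near edge mid",m)
d=c[2]-c[0];print("edge ang",np.degrees(np.arctan2(d[1],d[0])))
# bed from depth+grey
col=p["color"].astype(int); grey=(np.ptp(col,axis=-1)<22)
z=W[...,2]; mk=((z>.007)&(z<.02)).astype(np.uint8); win=np.zeros_like(mk); win[195:330,120:310]=1; mk&=win
n,l,st,_=cv2.connectedComponentsWithStats(mk); i=1+st[1:,4].argmax(); q=W[l==i]
r=cv2.minAreaRect((q[:,:2]*1000).astype(np.float32)); print("bed",r,cv2.boxPoints(r).round(1))
print("plate",blockfit(p,(190,247),.044,.053,40)); print("housing",blockfit(p,(150,238),.053,.066,40))
o=monitor.get_obs(); print(o["t"])
```

```text
line [551.7511547  200.34586077  12.        ] [493.69523825   4.37436888  12.        ] 73.49824863916758
[array([556.14596901, -14.44737309,  12.        ]), array([431.62916225,  21.35632698,  12.        ]), array([645.70505431, 291.6010874 ,  12.        ])]
near edge mid [493.88756563   3.45447695  12.        ]
edge ang 73.68891938571667
bed ((537.9835815429688, 155.44363403320312), (320.12530517578125, 130.30264282226562), 73.61455535888672) [[430.3  20.3]
 [555.3 -16.5]
 [645.6 290.6]
 [520.6 327.4]]
plate {'c': array([555.2, 214.2]), 'L': 83.2, 'S': 21.0, 'long_deg': 164.1, 'z': 0.0492, 'n': 444}
housing {'c': array([577.6, 289.9]), 'L': 109.4, 'S': 41.4, 'long_deg': 164.0, 'z': 0.0581, 'n': 1147}
0.9
```

```bash
cat >> h.py <<'E'
from scipy.spatial.transform import Rotation as Ro
O=np.array([.5329,.1372]); JY=np.radians(73.6)
def J(x,y): 
    c,s=np.cos(JY),np.sin(JY); return O+[c*x-s*y,s*x+c*y]
def toJ(P):
    c,s=np.cos(JY),np.sin(JY); d=np.array(P)[:2]-O; return np.array([c*d[0]+s*d[1],-s*d[0]+c*d[1]])
def plan(*tg,o=None):
    o=o or monitor.get_obs(); R=Ro.from_rotvec(o["tool_rot"]).as_matrix(); yaw=np.arctan2(R[1,0],R[0,0])
    print("t",round(o["t"],2),"pos",o["tool_pos"].round(4),"yaw",np.degrees(yaw).round(2),"z",R[:,2].round(4),"F",o["contact_force"].round(2),"open",round(o["opening"],4),"jig",(1000*toJ(o["tool_pos"])).round(1))
    for (x,y,z,yw) in tg:
        d=R.T@(np.array([x,y,z])-o["tool_pos"]); r=-(np.radians(yw)-yaw); r=(r+np.pi)%(2*np.pi)-np.pi
        print("->",d.round(4),"roll",r.round(4))
E
python3 - <<'E'
from h import *
plan((.6385,-.157,.10,-57.6))
E
```

```text
t 0.9 pos [0.2729 0.5623 0.2313] yaw 64.11 z [ 0.  0. -1.] F [ 0.93 -0.74  0.14] open 0.0853 jig [334.4 369.5]
-> [-0.4875  0.643   0.1313] roll 2.1243
```

Emit:
step_arm(targets=[-0.4875,0.643,0.131,2.1243,-0.4875,0.643,0.131,2.1243,-0.4875,0.643,0.131,2.1243,-0.4875,0.643,0.131,2.1243,-0.4875,0.643,0.131,2.1243,-0.4875,0.643,0.131,2.1243,-0.4875,0.643,0.131,2.1243,-0.4875,0.643,0.131,2.1243,-0.4875,0.643,0.131,2.1243,-0.4875,0.643,0.131,2.1243,-0.4875,0.643,0.131,2.1243,-0.4875,0.643,0.131,2.1243], grip=0.075)

```text
t: 1.9
tool_pos: [0.4972, 0.1203, 0.1513]
tool_rot: [-3.082, 0.605, -0.002]
contact_force: [-0.1, 0.6, -0.3]
opening: 0.075
```

Run:
```python
from h import *
plan((.6385,-.157,.08,-57.6))
```

```text
t 1.9 pos [0.4972 0.1203 0.1513] yaw -22.19 z [ 1.1e-03  2.0e-04 -1.0e+00] F [-0.06  0.64 -0.26] open 0.075 jig [-26.3  29.5]
-> [0.2356 0.2035 0.0714] roll 0.618
```

Emit:
step_arm(targets=[0.2356,0.2035,0.07,0.618,0.2356,0.2035,0.07,0.618,0.2356,0.2035,0.07,0.618,0.2356,0.2035,0.07,0.618,0.2356,0.2035,0.07,0.618,0.2356,0.2035,0.07,0.618,0.2356,0.2035,0.07,0.618,0.2356,0.2035,0.07,0.618,0.2356,0.2035,0.07,0.618,0.2356,0.2035,0.07,0.618,0.2356,0.2035,0.07,0.618])

```text
t: 2.82
tool_pos: [0.6383, -0.1566, 0.0813]
tool_rot: [-2.752, 1.513, -0.0]
contact_force: [-0.5, 0.9, 0.7]
opening: 0.0751
```

Run:
```python
from h import *
plan((.638,-.1565,.006,-57.6))
p=imaging.get_image("top"); save(p,"top1.png"); s=imaging.get_image("side"); save(s,"side1.png")
```

```text
t 2.82 pos [ 0.6383 -0.1566  0.0813] yaw -57.61 z [ 6.e-04  8.e-04 -1.e+00] F [-0.51  0.9   0.72] open 0.0751 jig [-252.1 -184.1]
-> [-0.0002  0.0002  0.0753] roll -0.0001
```

View pics/side1.png

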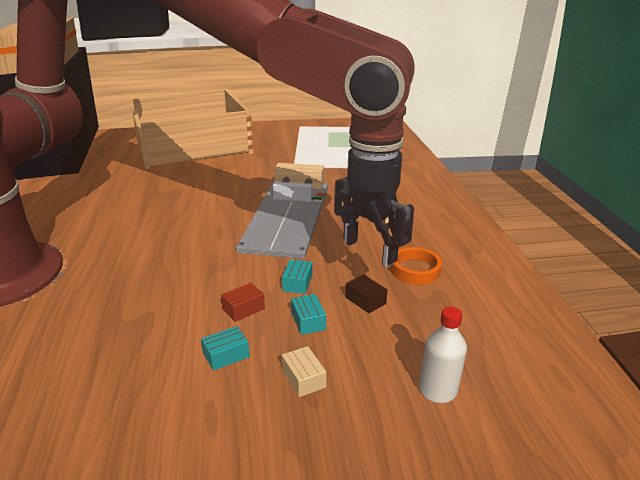

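View pics/top1.png

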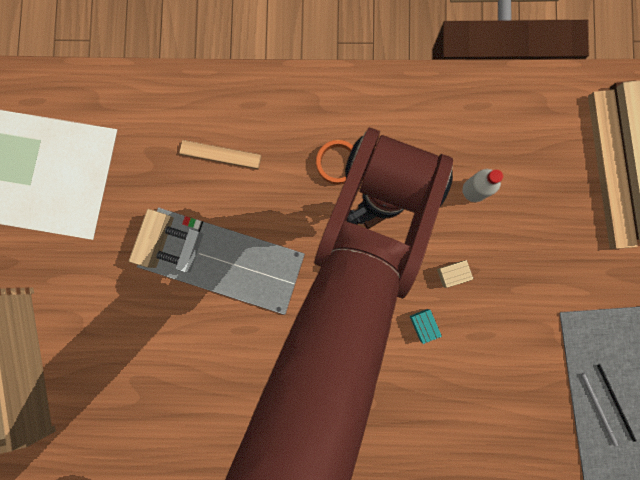

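The side view shows the fingertips at (350,240) and (388,262), straddling the dark block at (366,292) below them. I'll descend and grip.

Emit:
step_arm(targets=[0,0,0.03,0,0,0,0.055,0,0,0,0.075,0,0,0,0.075,0,0,0,0.075,0])

```text
t: 3.33
tool_pos: [0.6373, -0.1543, 0.006]
tool_rot: [-2.754, 1.509, 0.002]
contact_force: [-0.1, -0.4, 0.1]
opening: 0.0752
```

Emit:
step_arm(targets=[0,0,0,0,0,0,0,0,0,0,0,0,0,0,0,0,0,0,0,0,0,0,0,0], grip=0.04, force=30)

```text
t: 3.83
tool_pos: [0.639, -0.1546, 0.0085]
tool_rot: [-2.753, 1.509, -0.003]
contact_force: [-0.2, 0.8, 6.6]
opening: 0.0554
```

Run:
```python
from h import *
plan((*J(.047,0),.09,-16.4))
```

```text
t 3.83 pos [ 0.639  -0.1546  0.0085] yaw -57.44 z [ 2.4e-03  7.0e-04 -1.0e+00] F [-0.21  0.76  6.61] open 0.0554 jig [-249.9 -184.1]
-> [-0.3338 -0.1032 -0.0815] roll -0.7163
```

Emit:
step_arm(targets=[0,0,-0.04,0,0,0,-0.08,0,-0.3338,-0.1032,-0.0815,-0.7163,-0.3338,-0.1032,-0.0815,-0.7163,-0.3338,-0.1032,-0.0815,-0.7163,-0.3338,-0.1032,-0.0815,-0.7163,-0.3338,-0.1032,-0.0815,-0.7163,-0.3338,-0.1032,-0.0815,-0.7163,-0.3338,-0.1032,-0.0815,-0.7163,-0.3338,-0.1032,-0.0815,-0.7163,-0.3338,-0.1032,-0.0815,-0.7163,-0.3338,-0.1032,-0.0815,-0.7163])

```text
t: 4.83
tool_pos: [0.5447, 0.1856, 0.0902]
tool_rot: [-3.109, 0.44, -0.003]
contact_force: [0.2, -0.4, -1.3]
opening: 0.0555
```

Run:
```python
from h import *
plan((*J(.047,0),.022,-16.4))
s=imaging.get_image("side"); save(s,"side2.png"); p=imaging.get_image("top"); save(p,"top2.png")
```

```text
t 4.83 pos [0.5447 0.1856 0.0902] yaw -16.13 z [ 0.0023  0.0016 -1.    ] F [ 0.19 -0.41 -1.31] open 0.0555 jig [49.8  2.3]
-> [0.0022 0.0029 0.0682] roll 0.0048
```

View pics/side2.png

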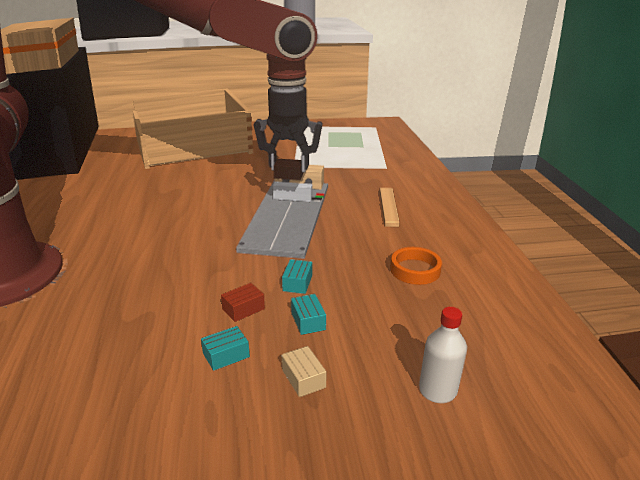

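View pics/top2.png

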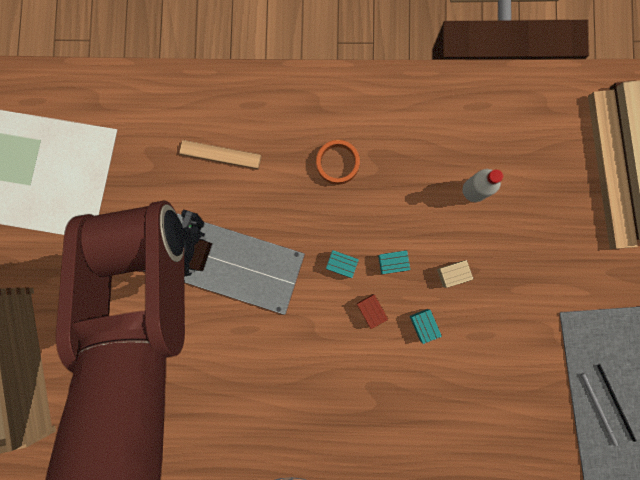

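Emit:
step_arm(targets=[0.002,0.005,0.0,0.005,0.002,0.005,0.03,0.005,0.002,0.005,0.05,0.005,0.002,0.005,0.06,0.005,0.002,0.005,0.0685,0.005,0.002,0.005,0.0685,0.005,0.002,0.005,0.0685,0.005])

```text
t: 5.52
tool_pos: [0.5476, 0.1764, 0.0222]
tool_rot: [-3.108, 0.455, -0.006]
contact_force: [-0.9, -0.5, -0.7]
opening: 0.0554
```

Run:
```python
from h import *
plan((*J(.045,0),.0205,-16.4))
```

```text
t 5.52 pos [0.5476 0.1764 0.0222] yaw -16.68 z [ 3.8e-03  2.0e-04 -1.0e+00] F [-0.92 -0.52 -0.66] open 0.0554 jig [41.7 -3.1]
-> [-0.0031 -0.0033  0.0016] roll -0.0048
```

Run:
```python
from h import *
for i in range(4):
    p=imaging.get_image("top"); plan((*J(.045,0),.0205,-16.4)); print(monitor.get_obs()["q"].round(4))
save(p,"top3.png")
print(blockfit(p,(206,252),.033,.05,25))
c=cv2.resize(p["color"][190:330,115:320],None,fx=3.9,fy=3.9,interpolation=cv2.INTER_CUBIC); cv2.imwrite("pics/jz3.png",c[:,:,::-1])
```

```text
t 5.57 pos [0.5477 0.1766 0.0224] yaw -16.66 z [ 4.2e-03  3.0e-04 -1.0e+00] F [-0.2   0.63 -1.06] open 0.0553 jig [41.9 -3.1]
-> [-0.0031 -0.003   0.0019] roll -0.0045
[ 1.8280e-01  1.5560e-01  1.8769e+00 -5.0000e-04  1.1049e+00  4.7380e-01]
t 5.62 pos [0.5476 0.1767 0.0224] yaw -16.64 z [ 4.2e-03  3.0e-04 -1.0e+00] F [-0.38  0.15 -0.1 ] open 0.0551 jig [42.1 -2.9]
-> [-0.0029 -0.0029  0.0019] roll -0.0043
[ 1.8310e-01  1.5540e-01  1.8770e+00 -5.0000e-04  1.1049e+00  4.7380e-01]
t 5.67 pos [0.5475 0.1769 0.0224] yaw -16.63 z [ 4.2e-03  4.0e-04 -1.0e+00] F [-0.31  0.14  0.35] open 0.0553 jig [42.2 -2.8]
-> [-0.0028 -0.0028  0.0019] roll -0.004
[ 1.8340e-01  1.5530e-01  1.8771e+00 -4.0000e-04  1.1050e+00  4.7380e-01]
t 5.72 pos [0.5473 0.177  0.0223] yaw -16.62 z [ 3.9e-03  3.0e-04 -1.0e+00] F [ 0.57  1.16 -0.35] open 0.0551 jig [42.2 -2.6]
-> [-0.0026 -0.0028  0.0018] roll -0.0038
[ 1.8360e-01  1.5530e-01  1.8773e+00 -5.0000e-04  1.1050e+00  4.7390e-01]
{'c': array([541.9, 165. ]), 'L': 72.4, 'S': 21.0, 'long_deg': 166.0, 'z': 0.0452, 'n': 302}
```

View pics/jz3.png

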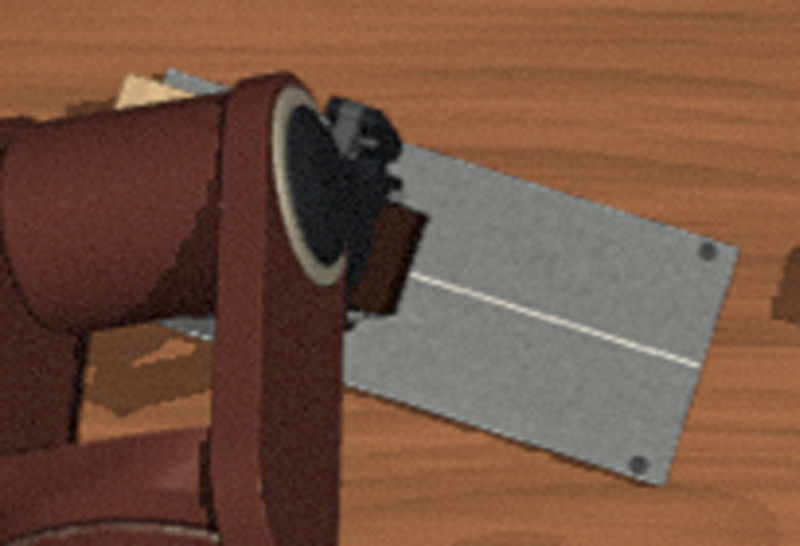

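Run:
```python
from h import *
p=pickle.load(open("top0.pkl","rb"))
g=lambda u,v:(115+(u+.5)/3.9-.5,190+(v+.5)/3.9-.5)
for q in((427,214),(398,316)): print(toJ(onz(p,g(*q),.043)[:2])*1000)
```

```text
[ 14.43529874 -32.06992601]
[11.73309754 21.44970963]
```

Emit:
step_arm(targets=[-0.004,-0.003,0.001,-0.004,-0.004,-0.003,0.002,-0.004,-0.003,-0.002,0.002,-0.004,-0.003,-0.002,0.002,-0.004])

```text
t: 6.05
tool_pos: [0.5449, 0.1798, 0.0203]
tool_rot: [-3.109, 0.447, -0.006]
contact_force: [0.2, -0.2, -1.3]
opening: 0.0552
```

Emit:
step_arm(targets=[0,0,0,0,0,0,0,0,0,0,0,0,0,0,0,0], grip=0.074)

```text
t: 6.38
tool_pos: [0.5451, 0.1798, 0.0204]
tool_rot: [-3.109, 0.447, -0.006]
contact_force: [-0.0, 0.4, 0.1]
opening: 0.0739
```

Run:
```python
from h import *
plan((.442,-.1545,.12,29.8))
```

```text
t 6.38 pos [0.5451 0.1798 0.0204] yaw -16.37 z [ 4.2e-03  2.0e-04 -1.0e+00] F [-0.03  0.37  0.08] open 0.0739 jig [44.3  0.4]
-> [-0.0043  0.3496 -0.1001] roll -0.8058
```

Retreat upwards, then over the red block.

Emit:
step_arm(targets=[0,0,-0.03,0,0,0,-0.07,0,0,0,-0.1,0,-0.0043,0.3496,-0.1,-0.8058,-0.0043,0.3496,-0.1,-0.8058,-0.0043,0.3496,-0.1,-0.8058,-0.0043,0.3496,-0.1,-0.8058,-0.0043,0.3496,-0.1,-0.8058,-0.0043,0.3496,-0.1,-0.8058,-0.0043,0.3496,-0.1,-0.8058,-0.0043,0.3496,-0.1,-0.8058,-0.0043,0.3496,-0.1,-0.8058])

```text
t: 7.38
tool_pos: [0.4425, -0.1518, 0.1202]
tool_rot: [3.034, 0.81, 0.008]
contact_force: [1.8, -0.1, -0.1]
opening: 0.0742
```

Emit:
step_arm(targets=[0,0.04,0,0,0,0.04,0,0])

```text
t: 7.55
tool_pos: [0.4631, -0.1917, 0.1202]
tool_rot: [3.034, 0.8, 0.008]
contact_force: [-0.7, -0.1, 1.3]
opening: 0.0741
```

Run:
```python
from h import *
plan((.442,-.1545,.08,29.8))
p=imaging.get_image("top"); save(p,"top4.png")
c=cv2.resize(p["color"][190:330,115:320],None,fx=3.9,fy=3.9,interpolation=cv2.INTER_CUBIC); cv2.imwrite("pics/jz4.png",c[:,:,::-1])
b=blockfit(p,(206,252),.033,.046,25); print(b, toJ(b['c']/1000)*1000)
```

```text
t 7.55 pos [ 0.4631 -0.1917  0.1202] yaw 29.56 z [ 0.0062 -0.0026 -1.    ] F [-0.67 -0.1   1.27] open 0.0741 jig [-335.2  -25.9]
-> [-0.0002 -0.043   0.04  ] roll -0.0041
{'c': array([545.7, 177.3]), 'L': 55.1, 'S': 40.2, 'long_deg': 163.3, 'z': 0.0431, 'n': 554} [42.08246103 -0.95732645]
```

View pics/jz4.png

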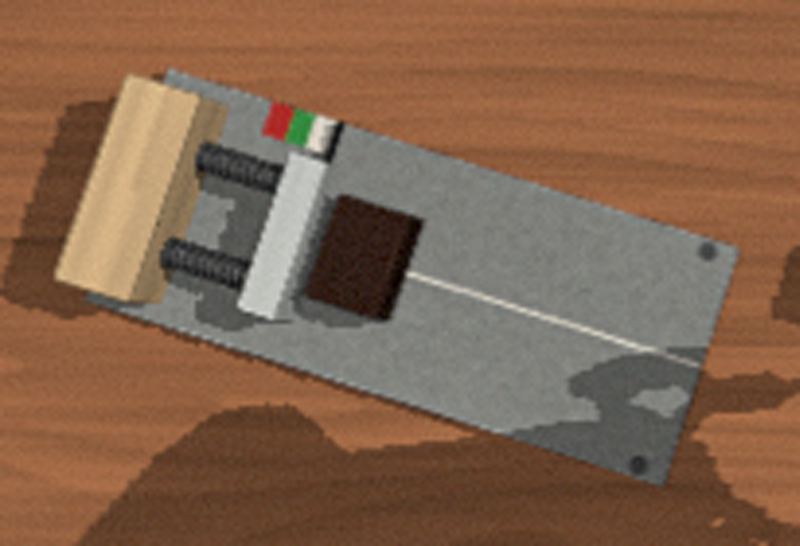

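The dark block lies at jig (42,-1) mm, square to the line. Next, the red block.

Emit:
step_arm(targets=[0,-0.03,0.0,-0.004,0,-0.043,0.02,-0.004,0,-0.043,0.05,-0.004,0,-0.043,0.07,-0.004,0,-0.043,0.07,-0.004,0,-0.043,0.07,-0.004,0,-0.043,0.07,-0.004])

```text
t: 8.18
tool_pos: [0.4428, -0.1518, 0.0516]
tool_rot: [3.032, 0.81, 0.01]
contact_force: [0.9, -0.7, -0.2]
opening: 0.074
```

Run:
```python
from h import *
plan((.442,-.1546,.009,29.8))
```

```text
t 8.18 pos [ 0.4428 -0.1518  0.0516] yaw 29.9 z [ 0.007  -0.0013 -1.    ] F [ 0.93 -0.75 -0.17] open 0.074 jig [-302.7    4.8]
-> [-0.0023  0.0018  0.0426] roll 0.0017
```

Emit:
step_arm(targets=[-0.0025,0.002,0.01,0,-0.0025,0.002,0.025,0,-0.0025,0.002,0.0425,0,-0.0025,0.002,0.0425,0,-0.0025,0.002,0.0425,0])

```text
t: 8.6
tool_pos: [0.4418, -0.1549, 0.0091]
tool_rot: [3.033, 0.81, 0.009]
contact_force: [0.3, -0.5, -0.3]
opening: 0.074
```

Emit:
step_arm(targets=[0,0,0,0,0,0,0,0,0,0,0,0,0,0,0,0,0,0,0,0], grip=0.04)

```text
t: 9.02
tool_pos: [0.4431, -0.1557, 0.0107]
tool_rot: [3.031, 0.809, 0.012]
contact_force: [-0.6, 0.6, 7.3]
opening: 0.0556
```

Run:
```python
from h import *
plan((*J(-.002,.0),.09,-16.4))
```

```text
t 9.02 pos [ 0.4431 -0.1557  0.0107] yaw 29.9 z [ 0.0089 -0.0025 -1.    ] F [-0.6   0.62  7.32] open 0.0556 jig [-306.3    3.5]
-> [ 0.2229 -0.2072 -0.0792] roll 0.808
```

Emit:
step_arm(targets=[0,0,-0.04,0,0,0,-0.079,0,0.223,-0.207,-0.079,0.808,0.223,-0.207,-0.079,0.808,0.223,-0.207,-0.079,0.808,0.223,-0.207,-0.079,0.808,0.223,-0.207,-0.079,0.808,0.223,-0.207,-0.079,0.808,0.223,-0.207,-0.079,0.808,0.223,-0.207,-0.079,0.808,0.223,-0.207,-0.079,0.808,0.223,-0.207,-0.079,0.808])

```text
t: 10.02
tool_pos: [0.5326, 0.1377, 0.0896]
tool_rot: [3.11, -0.441, 0.014]
contact_force: [-0.4, -0.9, -1.0]
opening: 0.0554
```

Run:
```python
from h import *
plan((*J(-.003,.0),.05,-16.4))
```

```text
t 10.02 pos [0.5326 0.1377 0.0896] yaw -16.14 z [ 0.0086 -0.0021 -1.    ] F [-0.44 -0.92 -1.  ] open 0.0554 jig [0.4 0.4]
-> [0.     0.0034 0.0396] roll 0.0045
```

Emit:
step_arm(targets=[0,0.004,0.015,0.0045,0,0.004,0.035,0.0045,0,0.004,0.045,0.0045,0,0.004,0.045,0.0045,0,0.004,0.045,0.0045])

```text
t: 10.43
tool_pos: [0.531, 0.1328, 0.0439]
tool_rot: [3.108, -0.449, 0.011]
contact_force: [-0.3, -0.7, 0.2]
opening: 0.0553
```

Run:
```python
from h import *
plan((*J(-.003,.0),.023,-16.4))
```

```text
t 10.43 pos [0.531  0.1328 0.0439] yaw -16.45 z [ 0.0064 -0.0025 -1.    ] F [-0.3  -0.68  0.21] open 0.0553 jig [-4.8  0.6]
-> [ 0.0004 -0.0018  0.0209] roll -0.0009
```

Emit:
step_arm(targets=[0.0005,-0.002,0.008,-0.001,0.0005,-0.002,0.016,-0.001,0.0005,-0.002,0.021,-0.001,0.0005,-0.002,0.021,-0.001,0.0005,-0.002,0.021,-0.001])

```text
t: 10.85
tool_pos: [0.5323, 0.1345, 0.0227]
tool_rot: [3.108, -0.448, 0.011]
contact_force: [-0.3, -0.3, -1.4]
opening: 0.0553
```

Emit:
step_arm(targets=[0,0,0,0,0,0,0,0,0,0,0,0,0,0,0,0], grip=0.074)

```text
t: 11.18
tool_pos: [0.5323, 0.1345, 0.0228]
tool_rot: [3.108, -0.448, 0.011]
contact_force: [0.1, -0.4, 0.2]
opening: 0.0741
```

Run:
```python
from h import *
plan((.5195,-.318,.12,-71.4))
```

```text
t 11.18 pos [0.5323 0.1345 0.0228] yaw -16.39 z [ 0.0066 -0.0026 -1.    ] F [ 0.09 -0.41  0.24] open 0.0741 jig [-2.7 -0.2]
-> [ 0.1161  0.4378 -0.0961] roll 0.9601
```

Emit:
step_arm(targets=[0,0,-0.03,0,0,0,-0.07,0,0,0,-0.096,0,0.116,0.438,-0.096,0.96,0.116,0.438,-0.096,0.96,0.116,0.438,-0.096,0.96,0.116,0.438,-0.096,0.96,0.116,0.438,-0.096,0.96,0.116,0.438,-0.096,0.96,0.116,0.438,-0.096,0.96,0.116,0.438,-0.096,0.96,0.116,0.438,-0.096,0.96])

```text
t: 12.18
tool_pos: [0.5211, -0.2422, 0.1199]
tool_rot: [-2.547, 1.836, -0.012]
contact_force: [0.6, -0.9, -0.2]
opening: 0.074
```

Run:
```python
from h import *
plan((.5195,-.318,.06,-71.4))
p=imaging.get_image("top"); save(p,"top5.png")
c=cv2.resize(p["color"][190:330,115:320],None,fx=3.9,fy=3.9,interpolation=cv2.INTER_CUBIC); cv2.imwrite("pics/jz5.png",c[:,:,::-1])
for uv in((206,252),(232,262)):
    b=blockfit(p,uv,.035,.046,15); print(b, toJ(b['c']/1000)*1000)
```

```text
t 12.18 pos [ 0.5211 -0.2422  0.1199] yaw -71.58 z [ 0.0072 -0.0028 -1.    ] F [ 0.61 -0.86 -0.18] open 0.074 jig [-367.3  -95.8]
-> [0.0711 0.0258 0.0601] roll -0.0031
{'c': array([546.7, 173.3]), 'L': 50.5, 'S': 47.6, 'long_deg': 162.7, 'z': 0.0432, 'n': 518} [38.52754659 -3.04600626]
{'c': array([534.5, 134.9]), 'L': 54.8, 'S': 39.7, 'long_deg': 162.8, 'z': 0.0431, 'n': 465} [-1.75467581 -2.18428771]
```

View pics/jz5.png

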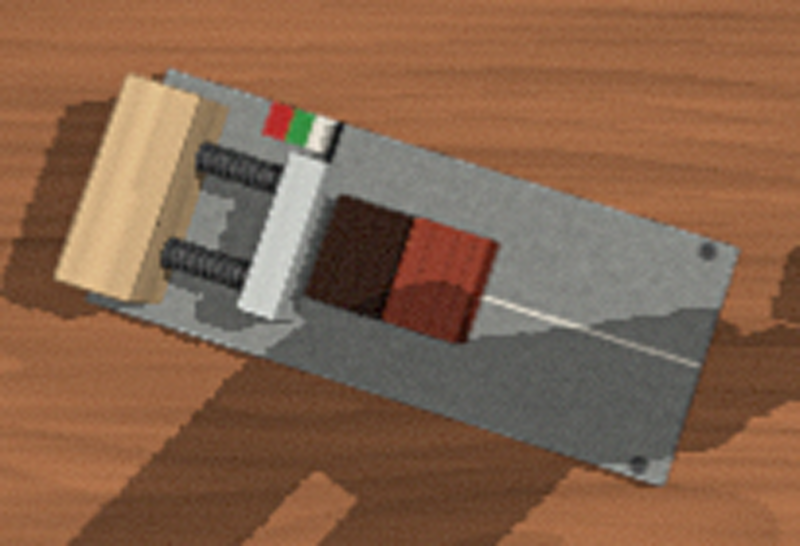

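Emit:
step_arm(targets=[0.04,0.015,0.0,0,0.071,0.026,0.02,-0.003,0.071,0.026,0.05,-0.003,0.071,0.026,0.07,-0.003,0.071,0.026,0.07,-0.003,0.071,0.026,0.07,-0.003,0.071,0.026,0.07,-0.003])

```text
t: 12.82
tool_pos: [0.5198, -0.3255, 0.0526]
tool_rot: [2.547, -1.834, 0.021]
contact_force: [0.1, -0.4, 0.8]
opening: 0.074
```

Run:
```python
from h import *
plan((.5195,-.318,.010,-71.4))
```

```text
t 12.82 pos [ 0.5198 -0.3255  0.0526] yaw -71.5 z [ 0.0093 -0.0101 -0.9999] F [ 0.13 -0.4   0.83] open 0.074 jig [-447.5 -118.1]
-> [-0.0077 -0.0018  0.0425] roll -0.0017
```

Emit:
step_arm(targets=[-0.008,-0.002,0.005,-0.002,-0.008,-0.002,0.02,-0.002,-0.008,-0.002,0.032,-0.002,-0.008,-0.002,0.042,-0.002,-0.008,-0.002,0.042,-0.002,-0.008,-0.002,0.042,-0.002])

```text
t: 13.32
tool_pos: [0.5192, -0.3171, 0.0099]
tool_rot: [2.55, -1.831, 0.019]
contact_force: [0.6, 0.2, 0.3]
opening: 0.0738
```

Run:
```python
from h import *
plan((.5195,-.318,.010,-71.4))
```

```text
t 13.32 pos [ 0.5192 -0.3171  0.0099] yaw -71.36 z [ 0.0082 -0.0091 -0.9999] F [0.56 0.17 0.3 ] open 0.0738 jig [-439.6 -115.1]
-> [ 0.001   0.     -0.0001] roll 0.0007
```

Emit:
step_arm(targets=[0,0,0,0,0,0,0,0,0,0,0,0,0,0,0,0,0,0,0,0], grip=0.04)

```text
t: 13.73
tool_pos: [0.5198, -0.3175, 0.0108]
tool_rot: [2.549, -1.831, 0.021]
contact_force: [-0.4, 1.0, 3.1]
opening: 0.0553
```

Run:
```python
from h import *
plan((*J(-.047,.001),.09,-16.4))
```

```text
t 13.73 pos [ 0.5198 -0.3175  0.0108] yaw -71.37 z [ 0.0095 -0.0101 -0.9999] F [-0.41  0.97  3.12] open 0.0553 jig [-439.9 -115.8]
-> [-0.3878 -0.1304 -0.0834] roll -0.9594
```

Emit:
step_arm(targets=[0,0,-0.04,0,0,0,-0.08,0,-0.388,-0.13,-0.083,-0.96,-0.388,-0.13,-0.083,-0.96,-0.388,-0.13,-0.083,-0.96,-0.388,-0.13,-0.083,-0.96,-0.388,-0.13,-0.083,-0.96,-0.388,-0.13,-0.083,-0.96,-0.388,-0.13,-0.083,-0.96,-0.388,-0.13,-0.083,-0.96,-0.388,-0.13,-0.083,-0.96,-0.388,-0.13,-0.083,-0.96])

```text
t: 14.73
tool_pos: [0.5175, 0.095, 0.0896]
tool_rot: [3.102, -0.444, 0.017]
contact_force: [0.7, -0.5, -0.4]
opening: 0.0552
```

Run:
```python
from h import *
plan((*J(-.047,.001),.05,-16.4))
```

```text
t 14.73 pos [0.5175 0.095  0.0896] yaw -16.3 z [ 0.0095 -0.0097 -0.9999] F [ 0.66 -0.46 -0.41] open 0.0552 jig [-44.8   2.8]
-> [0.0014 0.002  0.0396] roll 0.0017
```

Emit:
step_arm(targets=[0.0015,0.002,0.015,0.002,0.0015,0.002,0.035,0.002,0.0015,0.002,0.045,0.002,0.0015,0.002,0.045,0.002,0.0015,0.002,0.045,0.002])

```text
t: 15.15
tool_pos: [0.5181, 0.0919, 0.0438]
tool_rot: [3.101, -0.448, 0.014]
contact_force: [0.2, 0.4, -0.6]
opening: 0.0553
```

Run:
```python
from h import *
plan((*J(-.047,.001),.023,-16.4))
```

```text
t 15.15 pos [0.5181 0.0919 0.0438] yaw -16.45 z [ 0.0074 -0.0098 -0.9999] F [ 0.22  0.4  -0.61] open 0.0553 jig [-47.6   1.4]
-> [ 0.0002 -0.0008  0.0208] roll -0.0009
```

Emit:
step_arm(targets=[0,-0.001,0.008,-0.001,0,-0.001,0.016,-0.001,0,-0.001,0.021,-0.001,0,-0.001,0.021,-0.001,0,-0.001,0.021,-0.001])

```text
t: 15.57
tool_pos: [0.5187, 0.0925, 0.0227]
tool_rot: [3.101, -0.448, 0.014]
contact_force: [0.3, 0.2, -0.5]
opening: 0.0553
```

Emit:
step_arm(targets=[0,0,0,0,0,0,0,0,0,0,0,0,0,0,0,0], grip=0.074)

```text
t: 15.9
tool_pos: [0.5187, 0.0924, 0.0227]
tool_rot: [3.101, -0.447, 0.014]
contact_force: [0.5, 0.1, 1.1]
opening: 0.074
```

Emit:
step_arm(targets=[0,0,-0.03,0,0,0,-0.07,0,0,0.04,-0.08,0,0,0.08,-0.08,0,0,0.11,-0.08,0,0,0.11,-0.08,0], grip=0.074)

```text
t: 16.4
tool_pos: [0.4862, -0.0159, 0.1041]
tool_rot: [3.098, -0.454, 0.016]
contact_force: [-0.4, 0.2, -0.0]
opening: 0.0739
```

Run:
```python
from h import *
plan((*J(-.095,.0),.022,-16.4))
p=imaging.get_image("top"); save(p,"top6.png")
c=cv2.resize(p["color"][190:330,115:320],None,fx=3.9,fy=3.9,interpolation=cv2.INTER_CUBIC); cv2.imwrite("pics/jz6.png",c[:,:,::-1])
s=imaging.get_image("side"); c=cv2.resize(s["color"][140:280,210:350],None,fx=4.2,fy=4.2,interpolation=cv2.INTER_CUBIC); cv2.imwrite("pics/sz6.png",c[:,:,::-1])
```

```text
t 16.4 pos [ 0.4862 -0.0159  0.1041] yaw -16.66 z [ 0.0084 -0.0118 -0.9999] F [-0.41  0.22 -0.01] open 0.0739 jig [-160.1    1.6]
-> [ 0.0003 -0.0658  0.0816] roll -0.0045
```

View pics/jz6.png

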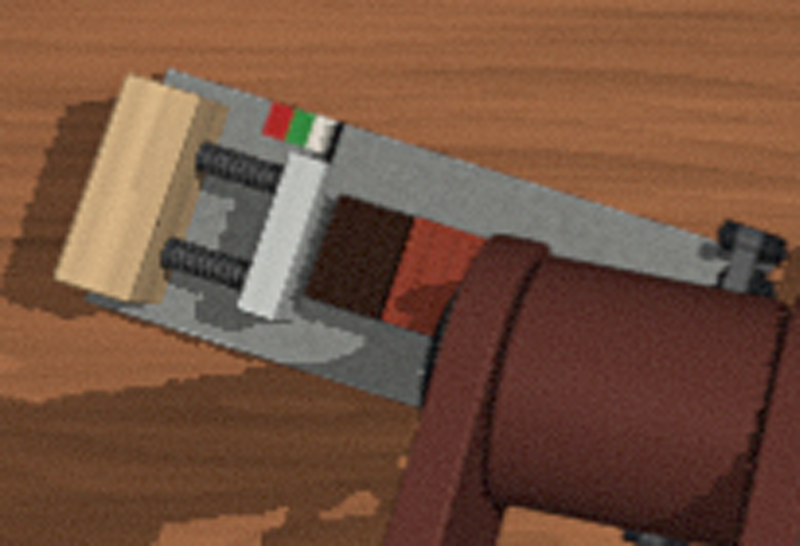

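View pics/sz6.png

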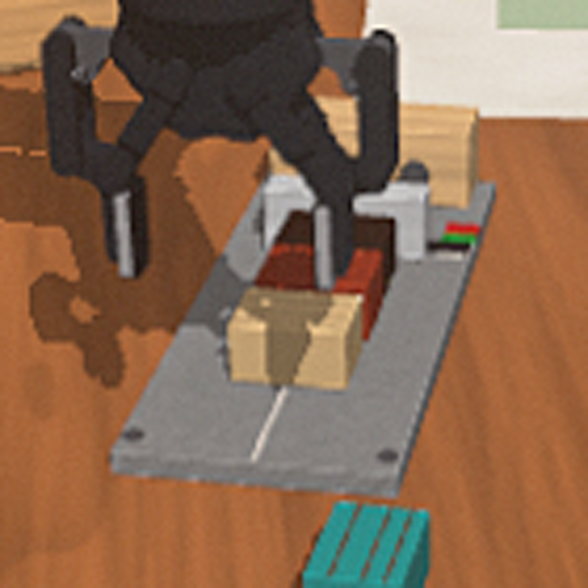

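All three are laid: in the side crop the pale block sits on the line, its rear bottom edge centred near (289,385) and the line at (282,390). Now I'll part-close the fingers, for a two-point contact, and come down behind the pale block.

Emit:
step_arm(targets=[0,-0.03,0.0,-0.0045,0,-0.06,0.02,-0.0045,0,-0.06,0.04,-0.0045,0,-0.06,0.06,-0.0045,0,-0.06,0.075,-0.0045,0,-0.06,0.083,-0.0045,0,-0.06,0.084,-0.0045,0,-0.06,0.084,-0.0045], grip=0.025)

```text
t: 17.17
tool_pos: [0.5046, 0.0444, 0.019]
tool_rot: [3.102, -0.443, 0.013]
contact_force: [-0.5, 0.1, 0.3]
opening: 0.0249
```

Run:
```python
from h import *
plan((*J(-.08,.0),.019,-16.4))
s=imaging.get_image("side"); c=cv2.resize(s["color"][140:280,210:350],None,fx=4.2,fy=4.2,interpolation=cv2.INTER_CUBIC); cv2.imwrite("pics/sz7.png",c[:,:,::-1])
```

```text
t 17.17 pos [0.5046 0.0444 0.019 ] yaw -16.25 z [ 0.0073 -0.0093 -0.9999] F [-0.48  0.08  0.33] open 0.0249 jig [-97.1   1. ]
-> [ 0.001  -0.0171 -0.0001] roll 0.0026
```

View pics/sz7.png

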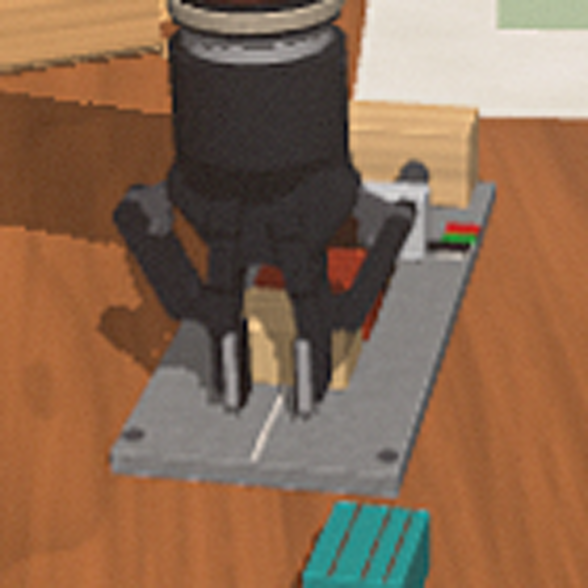

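Emit:
step_arm(targets=[0.001,-0.005,0,0.002,0.001,-0.01,0,0.002,0.001,-0.014,0,0.002,0.001,-0.018,0,0.002,0.001,-0.022,0,0.002,0.001,-0.026,0,0.002,0.001,-0.03,0,0.002,0.001,-0.032,0,0.002,0.001,-0.032,0,0.002])

```text
t: 17.97
tool_pos: [0.5154, 0.075, 0.0198]
tool_rot: [3.102, -0.446, 0.016]
contact_force: [-0.8, 0.6, -0.3]
opening: 0.025
```

Run:
```python
from h import *
plan((*J(-.04,.0),.019,-16.4))
s=imaging.get_image("side"); c=cv2.resize(s["color"][140:280,210:350],None,fx=4.2,fy=4.2,interpolation=cv2.INTER_CUBIC); cv2.imwrite("pics/sz8.png",c[:,:,::-1])
p=imaging.get_image("top"); 
c=cv2.resize(p["color"][190:330,115:320],None,fx=3.9,fy=3.9,interpolation=cv2.INTER_CUBIC); cv2.imwrite("pics/jz8.png",c[:,:,::-1])
```

```text
t 17.97 pos [0.5154 0.075  0.0198] yaw -16.36 z [ 0.0092 -0.0092 -0.9999] F [-0.76  0.59 -0.35] open 0.025 jig [-64.6  -0.8]
-> [-0.0007 -0.0246  0.0006] roll 0.0007
```

View pics/jz8.png

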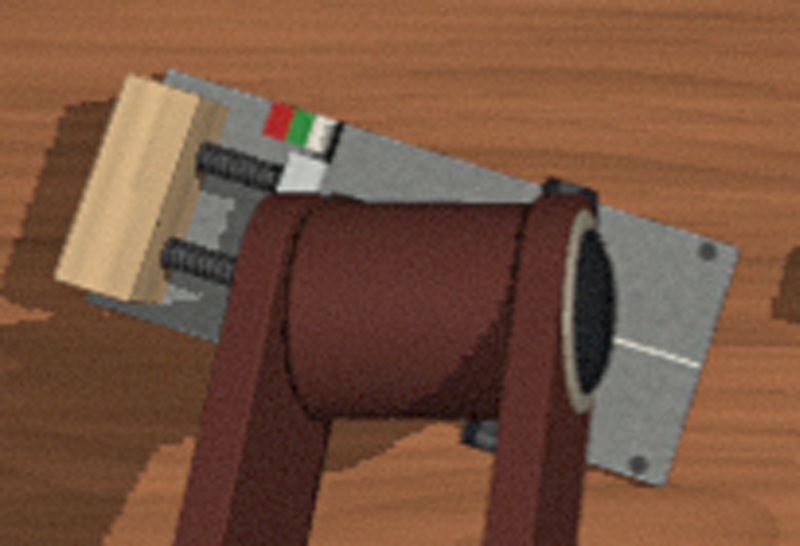

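View pics/sz8.png

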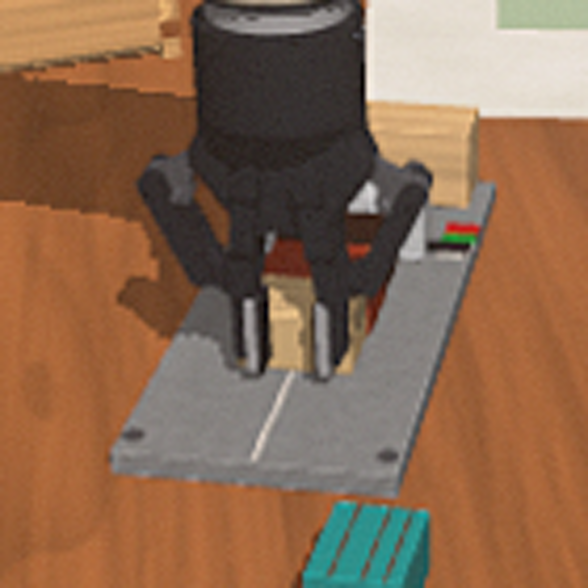

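Emit:
step_arm(targets=[0,-0.003,0,0.0,0,-0.006,0,0.0,0,-0.009,0,0.0,0,-0.012,0,0.0,0,-0.014,0,0.0,0,-0.014,0,0.0,0,-0.014,0,0.0])

```text
t: 18.65
tool_pos: [0.5188, 0.0875, 0.0194]
tool_rot: [3.1, -0.446, 0.015]
contact_force: [-2.2, -4.6, 2.8]
opening: 0.025
```

```bash
cat > look.py <<'E'
from h import *
import sys
plan((*J(-.04,.0),.019,-16.4))
p=imaging.get_image("top"); s=imaging.get_image("side"); o=monitor.get_obs(); F=o["contact_force"]; print("Fpush",-(F[0]*.2823+F[1]*.9593), "Flat",-F[0]*.9593+F[1]*.2823)
a=cv2.resize(p["color"][205:250,160:220],None,fx=9,fy=9,interpolation=cv2.INTER_CUBIC)
b=cv2.resize(s["color"][170:245,250:350],None,fx=5.4,fy=5.4,interpolation=cv2.INTER_CUBIC)
cv2.imwrite("pics/%s_t.png"%sys.argv[1],a[:,:,::-1]); cv2.imwrite("pics/%s_s.png"%sys.argv[1],b[:,:,::-1])
E
python3 look.py p1
```

```text
t 18.65 pos [0.5188 0.0875 0.0194] yaw -16.36 z [ 0.0078 -0.011  -0.9999] F [-2.17 -4.61  2.78] open 0.025 jig [-51.7  -0.5]
-> [-0.0005 -0.0117  0.0003] roll 0.0007
Fpush 5.291669183220482 Flat 0.2665464806080311
```

View pics/p1_t.png

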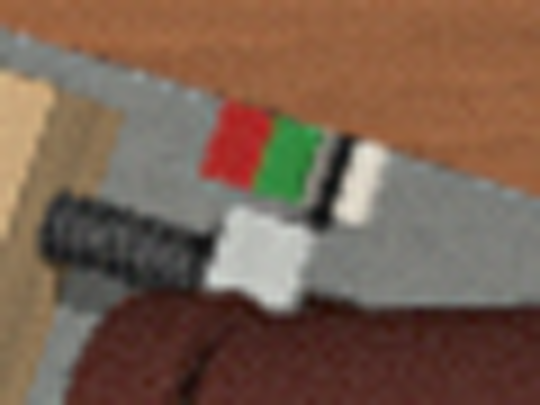

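View pics/p1_s.png

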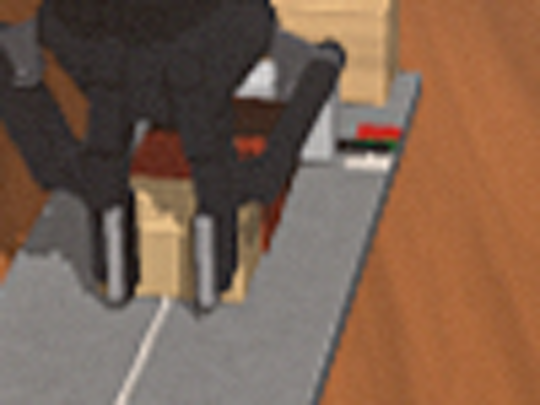

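The pointer stands in the outer part of white, about 9–10 mm, and the push of 5.3 N agrees with that. The row is closed. I'll push about 11.5 mm further.

Emit:
step_arm(targets=[0,-0.003,0,0.0,0,-0.006,0,0.0,0,-0.008,0,0.0,0,-0.01,0,0.0,0,-0.012,0,0.0,0,-0.012,0,0.0,0,-0.012,0,0.0,0,-0.012,0,0.0])

```text
t: 19.42
tool_pos: [0.5217, 0.097, 0.0195]
tool_rot: [3.095, -0.444, 0.012]
contact_force: [-3.5, -9.4, 4.4]
opening: 0.0251
```

```bash
python3 look.py p2
```

```text
t 19.42 pos [0.5217 0.097  0.0195] yaw -16.33 z [ 0.0057 -0.0154 -0.9999] F [-3.46 -9.44  4.41] open 0.0251 jig [-41.7  -0.6]
-> [-0.0006 -0.0017  0.0004] roll 0.0012
Fpush 10.003865371109615 Flat 0.36475917162853433
```

View pics/p2_t.png

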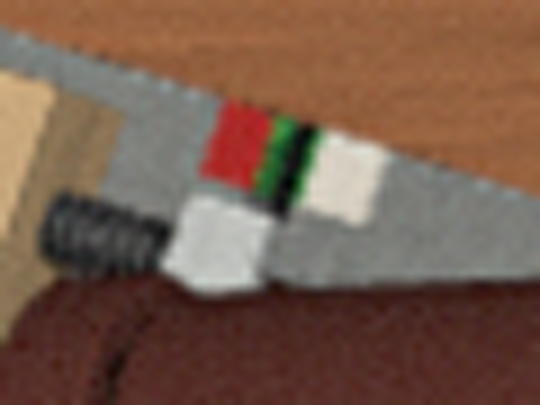

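View pics/p2_s.png

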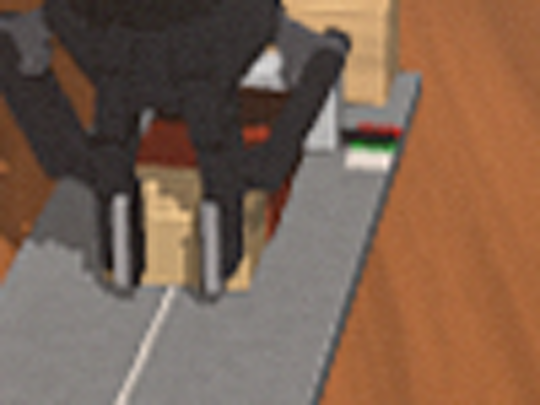

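```bash
python3 look.py p3
python3 - <<'E'
from h import *
for i in range(14): s=imaging.get_image("side")
plan()
save(s,"side9.png")
c=cv2.resize(s["color"][170:250,240:340],None,fx=7,fy=7,interpolation=cv2.INTER_CUBIC); cv2.imwrite("pics/s9.png",c[:,:,::-1])
E
python3 look.py p4
```

```text
t 19.52 pos [0.5217 0.097  0.0195] yaw -16.33 z [ 0.0058 -0.0154 -0.9999] F [-3.17 -9.49  6.08] open 0.0252 jig [-41.7  -0.6]
-> [-0.0006 -0.0017  0.0004] roll 0.0012
Fpush 10.878187189291545 Flat 1.1812479004851633
t 20.32 pos [0.5217 0.097  0.0195] yaw -16.33 z [ 0.0058 -0.0154 -0.9999] F [ -4.34 -10.48   5.58] open 0.025 jig [-41.7  -0.6]
t 20.32 pos [0.5217 0.097  0.0195] yaw -16.33 z [ 0.0058 -0.0154 -0.9999] F [ -4.34 -10.48   5.58] open 0.025 jig [-41.7  -0.6]
-> [-0.0006 -0.0017  0.0004] roll 0.0012
Fpush 10.434791782360945 Flat 1.8491223747986072
```

View pics/p4_t.png

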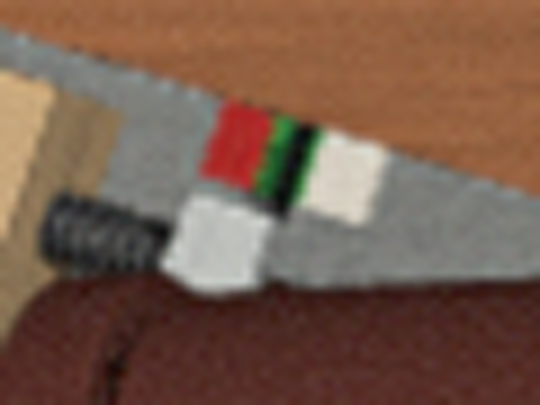

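View pics/s9.png

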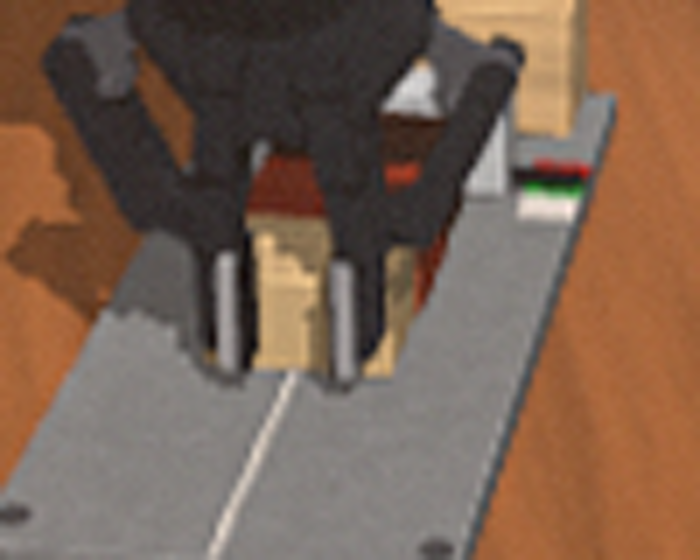

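```bash
python3 -c "
from h import *
print(ticket.finish_job())"
```

```text
the job is handed in; nothing more can be done
None
```

The three blocks lie flat in a row on the white line: dark at the stop, red in the middle, pale last. I handed in after about 20 s of the 72 s, with the arm still pushing on the pale block through both fingertips.

- **Pointer:** it sits near the middle of the green zone, about 20–22 mm of stop travel. The top view and the push force of about 10.4 N agree on that.
- **Steadiness:** in the last 0.9 s before hand-in the arm's position did not change. The force reading varied by about 1 N.
- **Position on the line:** before the push, the top view put the dark block about 1 mm and the red about 2 mm to one side of the line. That is at about the camera's 2 mm calibration error.
- **Gaps:** I could not see the joints between the blocks from above, because the arm hid the row in the final pose. That they are closed rests on the side view and on the stop moving together with the fingertips under a matching force.
- **Other items:** the arm never worked near the tape roll, glue bottle or batten. They still looked in place in my mid-job pictures; I did not check them again at the end.

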